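# Stir the grinding beads and show the paddle to the inspection camera

## Task

Take the flat-handled paddle stirrer out of the rack and, with its blade down near the bottom of the steel pot, stir the beads in wide circles: begin at the side farthest from the robot and go two full turns counter-clockwise (seen from above), back to that side, keeping all the beads in the pot. Then lift it out and present the blade to the inspection camera: centre of the blade at lens height, right above the ringed mark on the base plate, stirrer upright and the blade's flat face square to the lens. Finish while still holding it there, still and in the air, and leave the forked stirrer, the bottle and the jar where they stand.

Things in the scene. Friction and masses are not known exactly. Their poses are not given: they have to be found in the camera images.
- paddle_grip (a point): Centre of the paddle stirrer's handle, an upright flat black tab 14 mm thick along x, 36 mm wide along y, 45 mm tall along z (up the shaft), on top of an 8 mm steel shaft. The paddle is 160 mm tall, about 70 g; the handle centre is 137.5 mm above the blade's lower edge. It starts upright (within 4 degrees) in either slot of the rack, blade down, and lifts straight out
- paddle_blade (a point): Centre of the paddle's flat steel blade, 5 mm thick along x (x is square to its flat faces), 26 mm wide along y, 40 mm tall along z; 117.5 mm below the handle centre
- paddle_tip (a point): Middle of the blade's lower edge, 20 mm below the blade's centre; same axes
- paddle: The paddle stirrer as a whole, origin at the middle of the blade's lower edge, same axes
- fork_grip (a point): Bystander: handle centre of the other stirrer in the rack, a two-pronged fork with a ROUND black handle 24 mm across, otherwise as tall as the paddle. The slots are 90 mm apart, centre to centre, along the rack's length; either stirrer may be in either slot
- rack: White plastic rack, 60 mm (x) by 150 mm (y) by 36 mm tall, fixed to the bench, origin under its centre; two slots 45 mm either side of the centre along y, each about 7 mm by 28 mm and 30 mm deep. It may stand at the right or the left
- pot_floor (a point): Centre of the inner floor (6 mm above the bench) of the open steel mixing pot, which is screwed to the bench: 70 mm tall, inner radius 57 mm at the floor, 63 mm at the rim. x points straight away from the robot base's front (world x), y to the left, z up
- focus (a point): Focus point of the inspection camera: in the air 140 mm above the bench, at lens height, 90 mm in front of the lens and right above the ringed mark on the base plate. x: line of sight, from here to the lens; z up. The camera is fixed, on the side where the rack is not
- camera: The inspection camera, origin on the bench under the focus point, x towards the lens. Aluminium base plate 220 by 100 by 8 mm, grey camera body 54 mm wide, its top 167 mm above the bench, black lens
- flask_center (a point): Bystander: middle of a brown bottle, 50 mm across, 110 mm tall, loose, between robot and pot
- jar_center (a point): Bystander: middle of a low jar, 56 mm across, 55 mm tall, loose, beyond the pot
- bead0_center (a point): Centre of ceramic bead 0 of 8 (16 mm across, 13 g), loose on the pot's floor
- bead1_center (a point): Centre of ceramic bead 1 of 8 (16 mm across, 13 g), loose on the pot's floor
- bead2_center (a point): Centre of ceramic bead 2 of 8 (16 mm across, 13 g), loose on the pot's floor
- bead3_center (a point): Centre of ceramic bead 3 of 8 (16 mm across, 13 g), loose on the pot's floor
- bead4_center (a point): Centre of ceramic bead 4 of 8 (16 mm across, 13 g), loose on the pot's floor
- bead5_center (a point): Centre of ceramic bead 5 of 8 (16 mm across, 13 g), loose on the pot's floor
- bead6_center (a point): Centre of ceramic bead 6 of 8 (16 mm across, 13 g), loose on the pot's floor
- bead7_center (a point): Centre of ceramic bead 7 of 8 (16 mm across, 13 g), loose on the pot's floor

How it is judged:
On the way, in this order (a step that is already met when the one before it is completed fails the run):
1. the held blade is down among the beads at the far side of the pot (from the robot) (x of paddle_tip in the frame of pot_floor above 0.012 m and z of paddle_tip in the frame of pot_floor below 0.015 m and horizontal distance between paddle_tip and pot_floor below 0.06 m and contact force between the fingers and paddle above 1 N), for 0.02 s.
2. the held blade, still down, passes round by the pot's left side (x of paddle_tip in the frame of pot_floor between -0.012 and 0.012 m and y of paddle_tip in the frame of pot_floor above 0.012 m and z of paddle_tip in the frame of pot_floor below 0.015 m and horizontal distance between paddle_tip and pot_floor below 0.06 m and contact force between the fingers and paddle above 1 N), for 0.02 s.
3. the held blade, still down, is at the near side (x of paddle_tip in the frame of pot_floor below -0.012 m and z of paddle_tip in the frame of pot_floor below 0.015 m and horizontal distance between paddle_tip and pot_floor below 0.06 m and contact force between the fingers and paddle above 1 N), for 0.02 s.
4. the held blade, still down, passes round by the pot's right side (x of paddle_tip in the frame of pot_floor between -0.012 and 0.012 m and y of paddle_tip in the frame of pot_floor below -0.012 m and z of paddle_tip in the frame of pot_floor below 0.015 m and horizontal distance between paddle_tip and pot_floor below 0.06 m and contact force between the fingers and paddle above 1 N), for 0.02 s.
5. the held blade is down among the beads at the far side of the pot (from the robot) (all of step 1), for 0.02 s.
6. the held blade, still down, passes round by the pot's left side (all of step 2), for 0.02 s.
7. the held blade, still down, is at the near side (all of step 3), for 0.02 s.
8. the held blade, still down, passes round by the pot's right side (all of step 4), for 0.02 s.
9. the held blade is down among the beads at the far side of the pot (from the robot) (all of step 5), for 0.02 s.
At the end, for the whole second after the job is handed in: The robot holds the paddle in its fingers, at rest, blade centre within 15 mm of the focus point, shaft upright within 8 degrees, flat face square to the line of sight within 9.7 degrees, not touching the camera; all eight beads are in the pot (distance between paddle_blade and focus below 0.015 m and angle between paddle_blade's own z axis and vertical below 0.14 rad and angle between the x axis of paddle_blade and the x axis of focus, either way round below 0.17 rad and contact force between the fingers and paddle above 1 N and linear speed of paddle below 0.02 m/s and contact force between paddle and camera below 0.1 N and horizontal distance between each of bead0_center, bead1_center, bead2_center, bead3_center, bead4_center, bead5_center, bead6_center, bead7_center and pot_floor below 0.06 m and height (world z) of each of bead0_center, bead1_center, bead2_center, bead3_center, bead4_center, bead5_center, bead6_center, bead7_center below 0.05 m); the arm keeps its last pose, push and grip.
It fails at once if the forked stirrer is moved by more than 30 mm (distance of fork_grip from where it was at the start of the episode above 0.03 m).
It fails at once if the bottle is moved by more than 30 mm (distance of flask_center from where it was at the start of the episode above 0.03 m).
It fails at once if the jar is moved by more than 30 mm (distance of jar_center from where it was at the start of the episode above 0.03 m).
It also fails if it takes over 64 s, if anything falls off the work surface, if the arm or the gripper's body presses on something with over 40 N, if the wrist force passes 120 N, or if a joint passes its speed limit or range.

## Robot

A 6-joint arm with a two-finger parallel gripper is mounted at the origin on the work surface. World frame = base frame: x ahead of the robot, y to its left, z up, the work surface at z = 0. Lengths are in m, angles in rad, forces in N, time in s.
With the tool pointing down it reaches from about 0.3 to 0.775 m from the base axis. Payload 14.6 kg.
Tool frame: the origin (TCP) lies on the centre line of the jaws, within the pads' length; the fingertips stand 19 mm ahead of it and the grasp point (between the pads) is the TCP (ctrl.tip_reach is the distance from the TCP to the fingertips, in m); x points along the fingers, y is the direction in which the jaws open and shut, and the axes are right-handed (so a half turn about x gives the same grasp; the last joint's range is limited). The gripper opens to 94 mm and grips with 3 to 60 N. Pads are 16 mm wide; open, the fingers measure 119 mm over their backs; the gripper's body (75 mm by 177 mm) begins 78 mm behind the grasp point.
Start: joints at [1.038, 0.3, 1.521, -0, 1.321, -0.067], TCP at [0.247, 0.491, 0.224] pointing down, gripper open.
Joint ranges: [-3.03, 3.03], [-0.79, 2.21], [0.23, 2.52], [-1.04, 4.18], [0, 3.07], [-2.55, 2.55]. Speed limits (rad/s): [2.22, 2.22, 2.57, 3.14, 3.14, 3.14].

## Interface

Orientations are given as [roll, pitch, yaw] about the fixed x, y, z axes, in that order (R = Rz(yaw) Ry(pitch) Rx(roll)).
In Python, from station import ctrl, optics, models gives the robot as it stands. The module is installed in compiled form; this text tells all that it offers.
- The arm moves only by the tool arm_command, never from a script. Its argument "deltas" is a list of rows, each an object with "translation": the shift along the tool's x, y, z in units of 25 mm (1.0 is 25 mm), a list of three; "turn": the turn, a rotation vector about the tool's x, y, z in units of 5 degrees (1.0 is 5 degrees), a list of three. In form: [{"translation": [x, y, z], "turn": [rx, ry, rz]}, ...]. A call has 1 to 12 rows; each row is the pose to reach, as a shift and turn from the pose commanded when the call began, along the tool's axes at that moment; what a row does not reach only later rows make up. A row lasts 1/12 s, in which the tool goes at most 41.7 mm and 7.16 degrees, less where a joint would pass 70% of its speed; a pose out of reach is approached as far as the arm can. A call with a gripper value outside its range is refused whole. "gripper" is the finger opening in mm, from 0 to 94, set as the call begins (left out, the last holds). The fingers move at their own pace and stop on an object; "force" is the grip in N (left out, the last holds). Time passes only in rows, so rows that repeat a pose let the fingers close. It gives the time, the measured TCP pose, the force and the opening at its end, in the units of the state.
- ctrl.get_obs(): the state, without advancing time (a new reading comes with each control period).
- optics.camera(name): name is "scene" or "top"; returns the picture (400x640x3 uint8, red, green, blue); there is no depth.
- optics.get_calibration(name): a dict with "K" (3x3 intrinsics, pixels), "origin" and "orientation" of the camera in the world. Camera axes: x right, y down, z forward; pixel columns grow to the right and rows downward; lengths in m; the calibration is good to about 2 mm. A picture is of the moment at which its call begins. get_calibration takes no time and is no camera call.
- ctrl.hand_in(): hands the job in, once; it reports no verdict.
Trained networks look in the newest picture that a camera, given by its name, has taken for a name from the list of things; names that differ only in an ending like _2 or _b are one class to them, and where a whole thing is asked for, a point or a joint stands for the part that bears it (a point fixed in the world has none). Each returns a list of dicts, best first, with "score" (0 to 1); they miss things now and then, are a little off and sometimes report something else, mostly with a low value. They report only what shows in the picture. A call takes as long as a camera call.
- models.look_for(target, camera): "box" ([left, top, right, bottom] in pixels, round what is visible of it).
- models.cut_out(target, camera): "pixels" (400x640 bool, what is visible of it) and "box" ([left, top, right, bottom] in pixels, round what is visible of it).
- models.mark_of(target, camera): "at" ([column, row] in pixels: a listed point, or the origin of a listed thing).
The state is a dict: "time_s": time; "qpos": joint angles; "joint_vel": joint speeds; "tau": joint torques, N m; "ee_pos": TCP position; "eef_rot": TCP orientation; "force": force on the tool from outside, world axes, zero at the start; "moment": the same for the moment, N m; "grip_width": finger opening in m.
Only numpy, scipy, OpenCV 4.12 (cv2) and the standard library are available. Lean on these libraries where they do the work, as an engineer would, in place of code of your own. Each camera call takes 0.05 s, during which the arm holds its last target.

## Working session

There is one attempt and no reset: what is moved stays moved. The work goes in short steps, Python scripts to look and compute and a tool call to move; the robot and the scene stay as the last step left them, time stands still between calls to the robot, and variables do not carry over. Pictures are saved under pics/ and viewed, and the job is handed in when it is done.

Besides the shell and the picture viewer there is one more tool, called after ">>>" as name([rows], argument=value, ...), one row to a line, values as JSON. arm_command: Moves the arm, as the interface text tells. Its arguments: {"type":"object","properties":{"deltas":{"type":"array"},"gripper":{"type":"number"},"force":{"type":"number"}},"required":["deltas"]}

```bash
mkdir -p pics
cat > h.py <<'E'
import numpy as np, cv2
from station import ctrl, optics, models
from scipy.spatial.transform import Rotation as R
def snap(cam,name,crop=None):
    im=optics.camera(cam); cv2.imwrite('pics/'+name,cv2.cvtColor(im,cv2.COLOR_RGB2BGR)); return im
E
python3 - <<'E'
from h import *
for c in ['scene','top']:
    snap(c,c+'0.png'); k=optics.get_calibration(c); print(c,k)
    for t in ['paddle_grip','paddle_blade','fork_grip','rack','pot_floor','focus','camera','flask_center','jar_center']:
        r=models.mark_of(t,c); print(t,[(np.round(q['at'],1),round(q['score'],2)) for q in r[:2]])
print(ctrl.get_obs())
E
```

```text
scene {'K': array([[448.34036609,   0.        , 311.95876378],
       [  0.        , 448.34036609, 200.89342177],
       [  0.        ,   0.        ,   1.        ]]), 'origin': array([ 1.03922388, -0.61977834,  0.63888376]), 'orientation': array([-2.14936816e+00, -2.23672224e-04,  6.47167439e-01])}
paddle_grip [(array([352.6, 152.7]), 0.63)]
paddle_blade [(array([347.8, 194.2]), 0.68)]
fork_grip [(array([359.8, 138.9]), 0.56), (array([304.5, 233.4]), 0.35)]
rack [(array([353.2, 192.9]), 0.56)]
pot_floor []
focus [(array([298.7, 242.1]), 0.44), (array([344.9, 202.5]), 0.21)]
camera [(array([218.3, 309.3]), 0.81), (array([299.2, 231.8]), 0.7)]
flask_center [(array([274.1, 186.7]), 0.83)]
jar_center [(array([362.7, 274.4]), 0.85)]
top {'K': array([[376.56465734,   0.        , 314.45882852],
       [  0.        , 376.56465734, 201.41034455],
       [  0.        ,   0.        ,   1.        ]]), 'origin': array([ 0.44884437, -0.02856353,  0.85657281]), 'orientation': array([-2.97636877,  0.00839978, -1.56070529])}
paddle_grip [(array([189.5, 220.3]), 0.81)]
paddle_blade [(array([208.5, 223
[... 351 characters left out ...]
center [(array([320.1, 144.3]), 0.92)]
{'time_s': 1.0, 'qpos': array([ 1.03836332e+00,  2.99897075e-01,  1.52100085e+00,  1.98160255e-05,
        1.32071710e+00, -6.65489096e-02]), 'joint_vel': array([-1.44101362e-03,  1.29353478e-03, -7.43556623e-05,  6.44809897e-04,
        1.53106203e-03, -2.01005281e-03]), 'tau': array([ 7.65125715e-04, -5.31671333e+01, -3.52895665e+01,  7.08376360e-02,
        2.14869634e-02, -9.40461473e-05]), 'ee_pos': array([0.24703315, 0.49138503, 0.22444682]), 'eef_rot': array([-2.34641592,  1.57076684, -2.81230492]), 'force': array([-0.5518538 , -0.15851383, -0.00364775]), 'moment': array([-0.0183663 , -0.03964772, -0.03101907]), 'grip_width': 0.09441318100939863}
```

View pics/scene0.png

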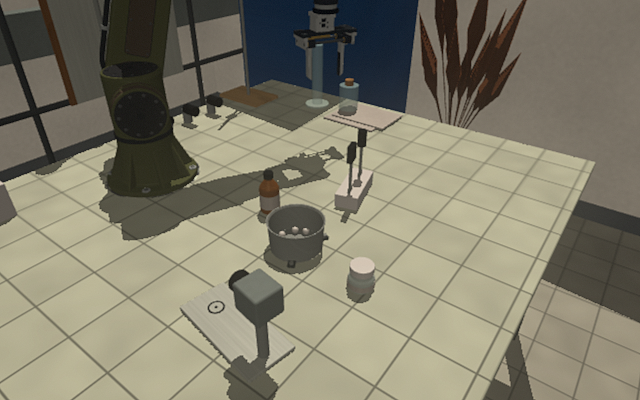

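View pics/top0.png

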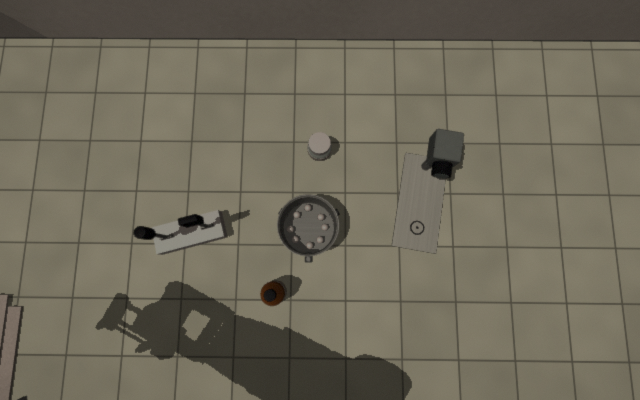

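Run:
```python
import cv2
a=cv2.imread('pics/top0.png')
cv2.imwrite('pics/top0z.png',cv2.resize(a[180:280,110:270],(800,500),interpolation=cv2.INTER_CUBIC))
cv2.imwrite('pics/top0y.png',cv2.resize(a[170:300,360:520],None,fx=4.5,fy=4.5,interpolation=cv2.INTER_CUBIC))
a=cv2.imread('pics/scene0.png')
cv2.imwrite('pics/scene0z.png',cv2.resize(a[100:240,260:460],(800,560),interpolation=cv2.INTER_CUBIC))
```

```text
(no output)
```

View pics/top0z.png

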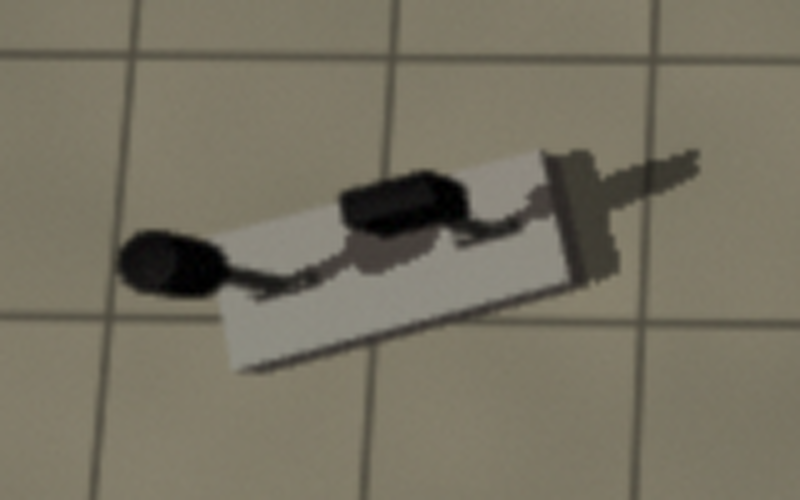

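View pics/top0y.png

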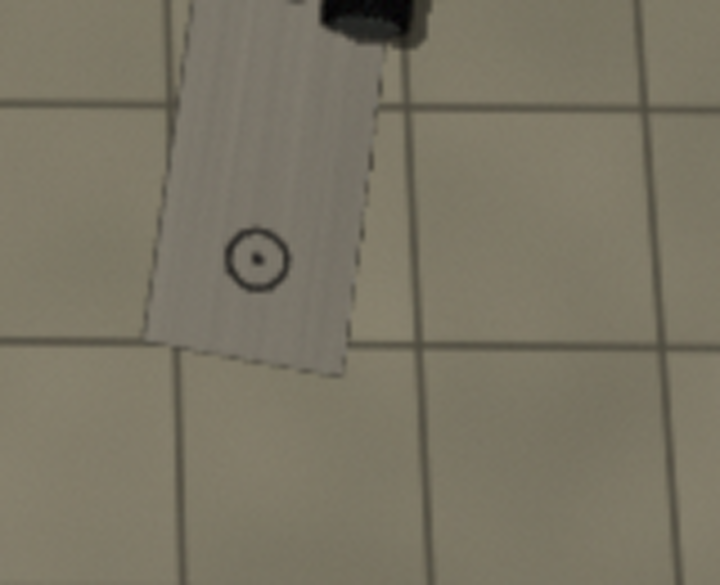

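View pics/scene0z.png

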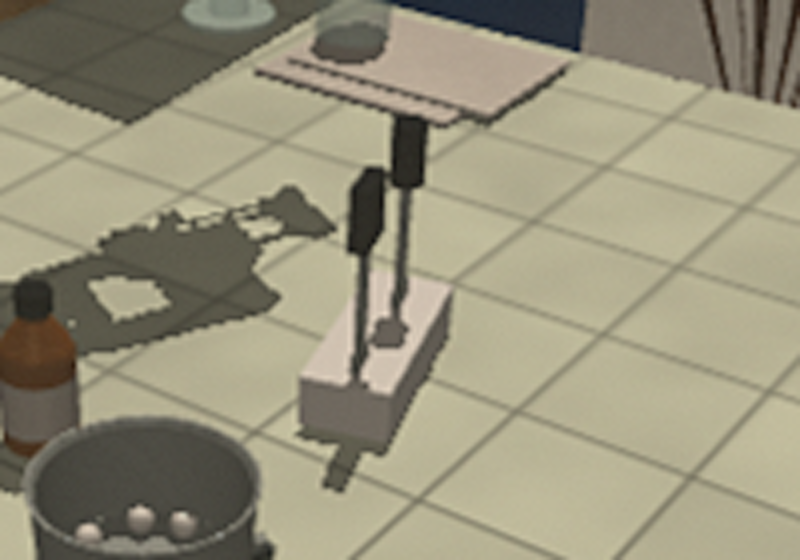

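```bash
cat >> h.py <<'E'
CAL={c:optics.get_calibration(c) for c in ('scene','top')}
def ray(c,p):
    k=CAL[c]; d=np.linalg.inv(k['K'])@np.array([p[0],p[1],1.]); return k['origin'],R.from_euler('xyz',k['orientation']).apply(d)
def onz(c,p,z):
    o,d=ray(c,p); return o+d*(z-o[2])/d[2]
def tri(a,b):
    o1,d1=ray('scene',a); o2,d2=ray('top',b)
    A=np.stack([d1,-d2],1); s=np.linalg.lstsq(A,o2-o1,rcond=None)[0]
    p,q=o1+s[0]*d1,o2+s[1]*d2; return (p+q)/2,np.linalg.norm(p-q)
def proj(c,P):
    k=CAL[c]; v=k['K']@R.from_euler('xyz',k['orientation']).inv().apply(np.array(P)-k['origin']); return v[:2]/v[2]
E
python3 - <<'E'
from h import *
np.set_printoptions(precision=4,suppress=True)
print('grip',tri((352,152.7),(190.3,220.4)))
print('fork',tri((362,137.5),(144.5,232.8)))
z=lambda x,y:(110+x/5,180+y/5)
C=[onz('top',z(*p),0.036) for p in [(215,238),(543,150),(580,288),(235,372)]]
for c in C: print('rackcorner',c)
print('ctr',np.mean(C,0)); 
for i in range(4):
    e=C[(i+1)%4]-C[i]; print(np.linalg.norm(e),np.degrees(np.arctan2(e[1],e[0])))
zs=lambda x,y:(260+x/4,100+y/4)
for n,p in [('sc front',(360,378)),('sc corner',(300,380)),('',(388,390)),('',(453,290))]: print(n,onz('scene',zs(*p),.036))
zy=lambda x,y:(360+x/4.5,170+y/4.5)
print('ring',onz('top',zy(257,259),0.008),'scene',onz('scene',(216.5,307),0.008))
P=[onz('top',zy(*p),.008) for p in [(145,340),(345,376),(384,50),(193,5)]]
for i in range(3):
    e=P[i+1]-P[i]; print(P[i],np.linalg.norm(e),np.degrees(np.arctan2(e[1],e[0])))
e=P[3]-P[0];print(np.degrees(np.arctan2(e[1],e[0])))
print('pot',onz('top',(307.6,227),.006))
print('flask',tri((274.1,186.7),(272.5,291.9)),onz('top',(272.5,291.9),.055)); print('jar',tri((362.7,274.4),(320.1,144.3)))
E
```

```text
grip (array([0.5292, 0.2159, 0.1421]), np.float64(0.0004812851093516376))
fork (array([0.5046, 0.3013, 0.1436]), np.float64(0.0006355351462055845))
rackcorner [0.5243 0.333  0.036 ]
rackcorner [0.5646 0.1909 0.036 ]
rackcorner [0.504  0.1716 0.036 ]
rackcorner [0.4663 0.3196 0.036 ]
ctr [0.5148 0.2538 0.036 ]
0.14765302298669508 -74.19111520659429
0.06356880037154308 -162.308182513161
0.15271749172676863 104.29977570848874
0.059584256224915165 12.997223753944672
sc front [0.5413 0.1979 0.036 ]
sc corner [0.5126 0.1732 0.036 ]
 [0.5629 0.1966 0.036 ]
 [0.5307 0.3302 0.036 ]
ring [ 0.5326 -0.2519  0.008 ] scene [ 0.5341 -0.2502  0.008 ]
[ 0.4917 -0.195   0.008 ] 0.0998055651564929 -99.66982208519755
[ 0.4749 -0.2934  0.008 ] 0.1674657379865428 -9.272921166305379
[ 0.6402 -0.3203  0.008 ] 0.09935282354571036 76.70491009722817
-9.502129947063551
pot [ 0.5317 -0.005   0.006 ]
flask (array([0.3965, 0.0674, 0.0685]), np.float64(0.012163160844922558)) [0.3912 0.0647 0.055 ]
jar (array([ 0.719 , -0.0311,  0.0322]), np.float64(0.002078559574646277))
```

Run:
```python
import cv2
a=cv2.imread('pics/top0.png')
cv2.imwrite('pics/top0p.png',cv2.resize(a[185:275,260:360],None,fx=6,fy=6,interpolation=cv2.INTER_CUBIC))
cv2.imwrite('pics/top0c.png',cv2.resize(a[120:200,390:490],None,fx=6,fy=6,interpolation=cv2.INTER_CUBIC))
```

```text
(no output)
```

View pics/top0p.png

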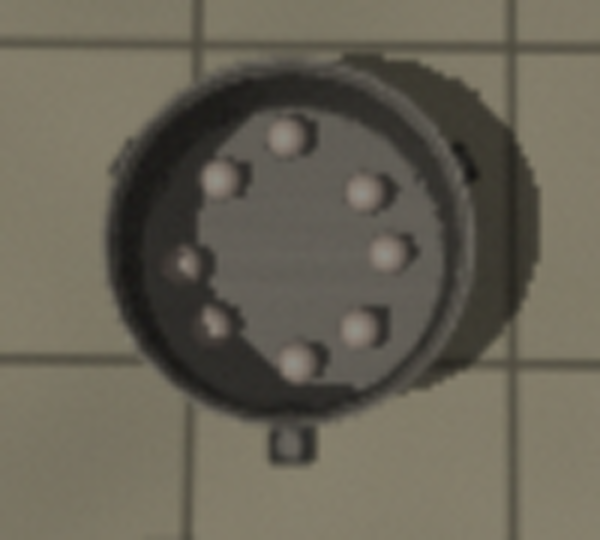

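View pics/top0c.png

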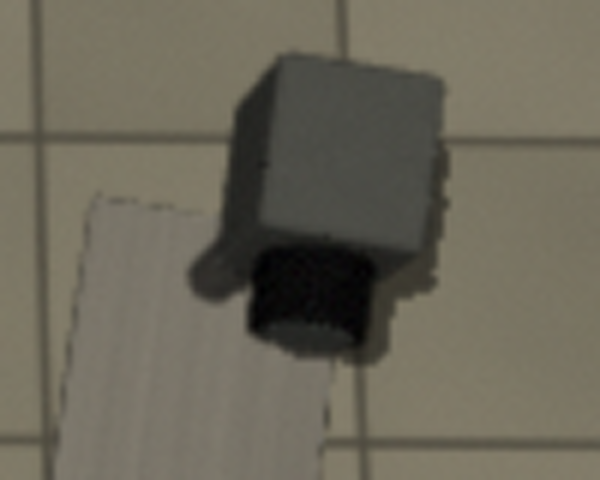

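```bash
cat >> h.py <<'E'
def Rdown(yaw):  # tool x down, tool y (jaws) at heading yaw
    x=np.array([0,0,-1.]); y=np.array([np.cos(yaw),np.sin(yaw),0]); return R.from_matrix(np.stack([x,y,np.cross(x,y)],1))
def rows(p0,R0,targets):
    out=[]
    for p,Rt in targets:
        t=R0.inv().apply(np.array(p)-p0)/0.025; w=np.degrees((R0.inv()*Rt).as_rotvec())/5
        out.append((np.round(t,2).tolist(),np.round(w,2).tolist()))
    return out
E
python3 - <<'E'
from h import *
np.set_printoptions(precision=4,suppress=True)
o=ctrl.get_obs(); R0=R.from_euler('xyz',o['eef_rot']); print(R0.as_matrix())
print('potrim',onz('top',(260+290/6,185+240/6),.07))
z=lambda x,y:(110+x/5,180+y/5)
print('shaft entries',onz('top',z(462,241),.036),onz('top',z(255,295),.036))
zs=lambda x,y:(260+x/4,100+y/4)
print(onz('scene',zs(361,372),.036))
p=[0.5292,0.2159,0.25]
for y in (14.8,194.8): print(rows(o['ee_pos'],R0,[(p,Rdown(np.radians(y)))]))
E
```

```text
[[-0.      0.4492  0.8934]
 [-0.      0.8934 -0.4492]
 [-1.     -0.     -0.    ]]
potrim [ 0.5297 -0.0083  0.07  ]
shaft entries [0.524  0.2244 0.036 ] [0.4996 0.3135 0.036 ]
[0.538  0.2042 0.036 ]
[([-1.02, -4.77, 15.03], [9.7, -0.0, 0.0])]
[([-1.02, -4.77, 15.03], [-26.3, -0.0, -0.0])]
```

Run:
```python
from h import *
np.set_printoptions(precision=4,suppress=True)
print(onz('top',(207.6,226.8),.046),onz('top',(208.5,223.8),.026), onz('scene',(347.8,194.2),.026),onz('scene',(349.8,194),.046))
# pot: predicted outlines
im=cv2.imread('pics/top0.png'); big=cv2.resize(im[185:275,260:360],None,fx=6,fy=6,interpolation=cv2.INTER_CUBIC)
sc=cv2.imread('pics/scene0.png'); bs=cv2.resize(sc[190:280,250:350],None,fx=6,fy=6,interpolation=cv2.INTER_CUBIC)
cx,cy=0.531,-0.006
for r,z,col in [(.063,.07,(0,255,0)),(.057,.006,(0,0,255))]:
    a=np.linspace(0,2*np.pi,60)
    for cam,b,off in(('top',big,(260,185)),('scene',bs,(250,190))):
        P=np.array([(proj(cam,[cx+r*np.cos(t),cy+r*np.sin(t),z])-off+.5)*6 for t in a]).astype(int); cv2.polylines(b,[P],True,col,1)
cv2.imwrite('pics/potov.png',cv2.resize(np.hstack([big,bs]),(800,360)))
```

```text
[0.5262 0.2102 0.046 ] [0.5348 0.2145 0.026 ] [0.5278 0.2092 0.026 ] [0.5479 0.1859 0.046 ]
```

View pics/potov.png

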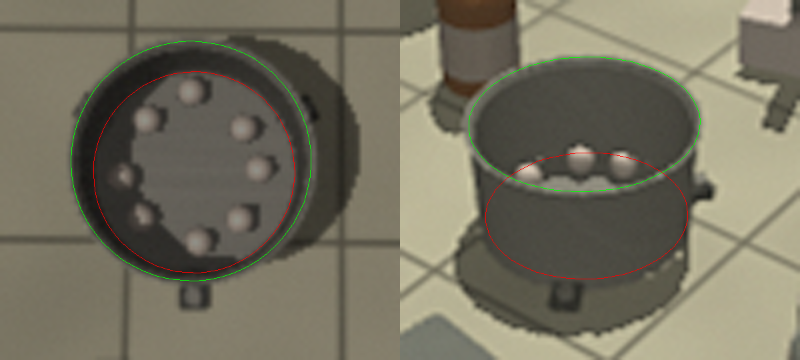

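>>> arm_command([
  {"translation": [-1.0,-0.7,2.2],"turn": [1.4,0,0]},
  {"translation": [-1.0,-1.1,3.4],"turn": [2.8,0,0]},
  {"translation": [-1.0,-1.6,5.0],"turn": [4.2,0,0]},
  {"translation": [-1.0,-2.1,6.5],"turn": [5.6,0,0]},
  {"translation": [-1.0,-2.6,8.0],"turn": [7,0,0]},
  {"translation": [-1.0,-3.1,9.5],"turn": [8.4,0,0]},
  {"translation": [-1.0,-3.5,11.0],"turn": [9.7,0,0]},
  {"translation": [-1.0,-4.0,12.5],"turn": [9.7,0,0]},
  {"translation": [-1.0,-4.5,14.0],"turn": [9.7,0,0]},
  {"translation": [-1.02,-4.77,15.03],"turn": [9.7,0,0]},
  {"translation": [-1.02,-4.77,15.03],"turn": [9.7,0,0]},
  {"translation": [-1.02,-4.77,15.03],"turn": [9.7,0,0]},
])

```text
time_s: 2.0
ee_pos: [0.5297, 0.2152, 0.2495]
eef_rot: [-1.659, 1.57, -2.973]
force: [-1.0, 1.2, 0.5]
grip_width: 0.0941
```

>>> arm_command([
  {"translation": [0.6,0,0],"turn": [0,0,0]},
  {"translation": [1.2,0,0],"turn": [0,0,0]},
  {"translation": [1.8,0,0],"turn": [0,0,0]},
  {"translation": [2.4,0,0],"turn": [0,0,0]},
  {"translation": [3.0,0,0],"turn": [0,0,0]},
  {"translation": [3.5,0,0],"turn": [0,0,0]},
  {"translation": [3.9,0,0],"turn": [0,0,0]},
  {"translation": [4.2,0,0],"turn": [0,0,0]},
  {"translation": [4.3,0,0],"turn": [0,0,0]},
  {"translation": [4.3,0,0],"turn": [0,0,0]},
])

```text
time_s: 2.83
ee_pos: [0.5289, 0.2164, 0.1422]
eef_rot: [-1.509, 1.57, -2.821]
force: [-0.1, 0.4, 0.6]
grip_width: 0.0942
```

Run:
```python
from h import *
o=ctrl.get_obs(); print(o['time_s'],o['ee_pos'],o['force'])
a=snap('scene','s1.png'); b=snap('top','t1.png')
x=cv2.resize(a[100:220,290:420],(520,480),interpolation=cv2.INTER_CUBIC); y=cv2.resize(b[170:290,130:200+60],(520,480))
cv2.imwrite('pics/v1.png',cv2.cvtColor(cv2.resize(np.hstack([x,y]),(800,370)),cv2.COLOR_RGB2BGR))
```

```text
2.8333 [0.52886237 0.21640372 0.14221232] [-0.13760506  0.36802804  0.61949658]
```

View pics/v1.png

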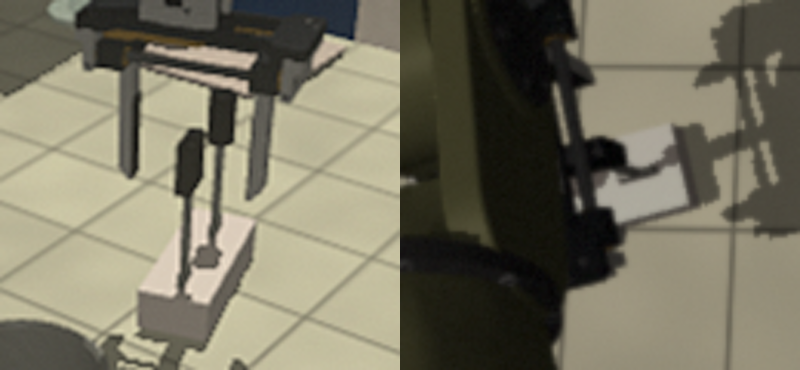

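>>> arm_command([
  {"translation": [0,0,0],"turn": [0,0,0]},
  {"translation": [0,0,0],"turn": [0,0,0]},
  {"translation": [0,0,0],"turn": [0,0,0]},
  {"translation": [0,0,0],"turn": [0,0,0]},
  {"translation": [0,0,0],"turn": [0,0,0]},
  {"translation": [0,0,0],"turn": [0,0,0]},
  {"translation": [0,0,0],"turn": [0,0,0]},
  {"translation": [0,0,0],"turn": [0,0,0]},
  {"translation": [0,0,0],"turn": [0,0,0]},
  {"translation": [0,0,0],"turn": [0,0,0]},
], gripper=4, force=45)

```text
time_s: 3.77
ee_pos: [0.5292, 0.2161, 0.1425]
eef_rot: [1.753, 1.571, 0.441]
force: [1.1, 0.5, -0.5]
grip_width: 0.0309
```

>>> arm_command([
  {"translation": [0,0,0],"turn": [0,0,0]},
  {"translation": [0,0,0],"turn": [0,0,0]},
  {"translation": [0,0,0],"turn": [0,0,0]},
  {"translation": [0,0,0],"turn": [0,0,0]},
  {"translation": [0,0,0],"turn": [0,0,0]},
  {"translation": [0,0,0],"turn": [0,0,0]},
])

```text
time_s: 4.27
ee_pos: [0.5288, 0.216, 0.1424]
eef_rot: [-1.495, 1.57, -2.807]
force: [-4.8, -2.5, 3.5]
grip_width: 0.0136
```

>>> arm_command([
  {"translation": [-0.3,0,0],"turn": [0,0,0]},
  {"translation": [-0.6,0,0],"turn": [0,0,0]},
  {"translation": [-1.0,0,0],"turn": [0,0,0]},
  {"translation": [-1.4,0,0],"turn": [0,0,0]},
  {"translation": [-1.8,0,0],"turn": [0,0,0]},
  {"translation": [-2.3,0,0],"turn": [0,0,0]},
  {"translation": [-2.8,0,0],"turn": [0,0,0]},
  {"translation": [-3.3,0,0],"turn": [0,0,0]},
  {"translation": [-3.8,0,0],"turn": [0,0,0]},
  {"translation": [-4.2,0,0],"turn": [0,0,0]},
  {"translation": [-4.4,0,0],"turn": [0,0,0]},
  {"translation": [-4.4,0,0],"turn": [0,0,0]},
])

```text
time_s: 5.27
ee_pos: [0.5296, 0.2162, 0.2541]
eef_rot: [1.635, 1.568, 0.322]
force: [-0.3, 0.9, -0.5]
grip_width: 0.0139
```

Run:
```python
from h import *
np.set_printoptions(precision=4,suppress=True)
o=ctrl.get_obs(); print(o['time_s'],o['ee_pos'],o['force'],o['grip_width'])
R0=R.from_euler('xyz',o['eef_rot']); print(R0.as_matrix())
a=snap('scene','s2.png')
for t in ['paddle_grip','paddle_blade','paddle_tip']: print(t,[(np.round(q['at'],1),round(q['score'],2)) for q in models.mark_of(t,'scene')[:2]])
print('pred grip',proj('scene',o['ee_pos']),'blade',proj('scene',o['ee_pos']-[0,0,.1175]),'tip',proj('scene',o['ee_pos']-[0,0,.1375]))
x=cv2.resize(a[60:220,270:430],(560,560),interpolation=cv2.INTER_CUBIC)
cv2.imwrite('pics/v2.png',cv2.cvtColor(x,cv2.COLOR_RGB2BGR))
# next: above pot
# commanded pose
p0=np.array([.5292,.2159,.2520]); Rc=Rdown(np.radians(14.8))
print(rows(p0,Rc,[([.546,-.006,.252],Rdown(0))]))
```

```text
5.2667 [0.5296 0.2162 0.2541] [-0.3358  0.9185 -0.502 ] 0.013875979493381034
[[ 0.0026  0.9668  0.2556]
 [ 0.0009  0.2556 -0.9668]
 [-1.      0.0027 -0.0002]]
paddle_grip [(array([355.1, 111.1]), 0.79)]
paddle_blade [(array([348.4, 155.2]), 0.77), (array([352.1, 165.7]), 0.26)]
paddle_tip [(array([350.3, 164.3]), 0.75)]
pred grip [354.5238 108.9119] blade [352.0047 154.7836] tip [351.6052 162.0585]
[([0.0, -1.62, 8.75], [2.96, 0.0, 0.0])]
```

View pics/v2.png

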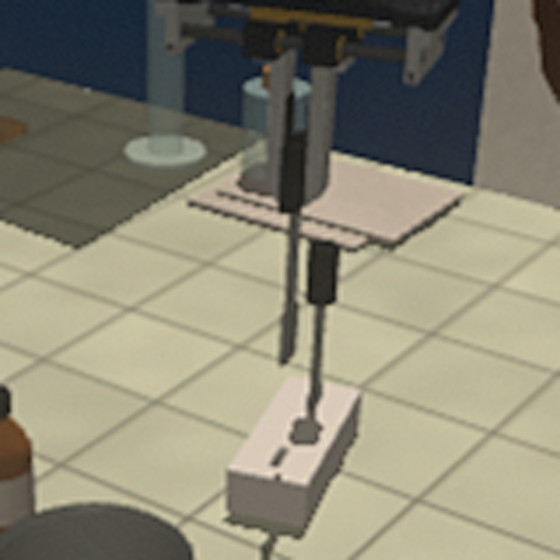

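>>> arm_command([
  {"translation": [0,-0.05,0.3],"turn": [0.1,0,0]},
  {"translation": [0,-0.2,1.0],"turn": [0.3,0,0]},
  {"translation": [0,-0.35,1.9],"turn": [0.6,0,0]},
  {"translation": [0,-0.55,2.9],"turn": [1.0,0,0]},
  {"translation": [0,-0.75,4.0],"turn": [1.4,0,0]},
  {"translation": [0,-0.95,5.1],"turn": [1.8,0,0]},
  {"translation": [0,-1.15,6.2],"turn": [2.2,0,0]},
  {"translation": [0,-1.35,7.2],"turn": [2.5,0,0]},
  {"translation": [0,-1.5,8.0],"turn": [2.8,0,0]},
  {"translation": [0,-1.58,8.5],"turn": [2.96,0,0]},
  {"translation": [0,-1.62,8.75],"turn": [2.96,0,0]},
  {"translation": [0,-1.62,8.75],"turn": [2.96,0,0]},
])

```text
time_s: 6.47
ee_pos: [0.5459, -0.0066, 0.2522]
eef_rot: [-1.551, 1.57, -3.123]
force: [0.4, -0.8, -0.7]
grip_width: 0.014
```

>>> arm_command([
  {"translation": [0,0,0],"turn": [0,0,0]},
  {"translation": [0,0,0],"turn": [0,0,0]},
  {"translation": [0,0,0],"turn": [0,0,0]},
])

```text
time_s: 6.72
ee_pos: [0.5459, -0.0048, 0.2524]
eef_rot: [-2.761, 1.571, 1.953]
force: [-0.6, 0.3, -1.4]
grip_width: 0.0133
```

```bash
cat > look.py <<'E'
from h import *
import sys
np.set_printoptions(precision=4,suppress=True)
n=sys.argv[1]
o=ctrl.get_obs(); print(o['time_s'],o['ee_pos'],o['force'],o['grip_width'])
R0=R.from_euler('xyz',o['eef_rot']); M=R0.as_matrix(); print(M)
ims=[]
for c in ('scene','top'):
    a=snap(c,c+n+'.png')
    for t in ['paddle_grip','paddle_blade','paddle_tip']: print(t,[(np.round(q['at'],1),round(q['score'],2)) for q in models.mark_of(t,c)[:2]])
    P=[proj(c,o['ee_pos']+M[:,0]*d) for d in (0,.1175,.1375)]
    print('pred',P)
    u,v=np.clip(P[1].astype(int),[65,65],[575,335]); x=cv2.resize(a[v-65:v+65,u-65:u+65],(400,400),interpolation=cv2.INTER_CUBIC); print('crop',u-65,v-65,400/130)
    ims.append(x)
cv2.imwrite('pics/v'+n+'.png',cv2.cvtColor(np.hstack(ims),cv2.COLOR_RGB2BGR))
E
python3 look.py 3
```

```text
6.7167 [ 0.5459 -0.0048  0.2524] [-0.6173  0.3296 -1.3803] 0.013343490920265455
[[-0.      1.      0.0017]
 [ 0.0001  0.0017 -1.    ]
 [-1.     -0.     -0.0001]]
paddle_grip [(array([300. , 144.3]), 0.92)]
paddle_blade [(array([298.9, 194.6]), 0.63), (array([353. , 193.5]), 0.22)]
paddle_tip [(array([298.3, 205.7]), 0.59)]
pred [array([300.1892, 145.6375]), array([300.9866, 196.5848]), array([301.1115, 204.5676])]
crop 235 131 3.076923076923077
paddle_grip []
paddle_blade [(array([413.7, 228.5]), 0.41)]
paddle_tip []
pred [array([303.5812, 203.5069]), array([305.818 , 213.1714]), array([306.1297, 214.518 ])]
crop 240 148 3.076923076923077
```

View pics/v3.png

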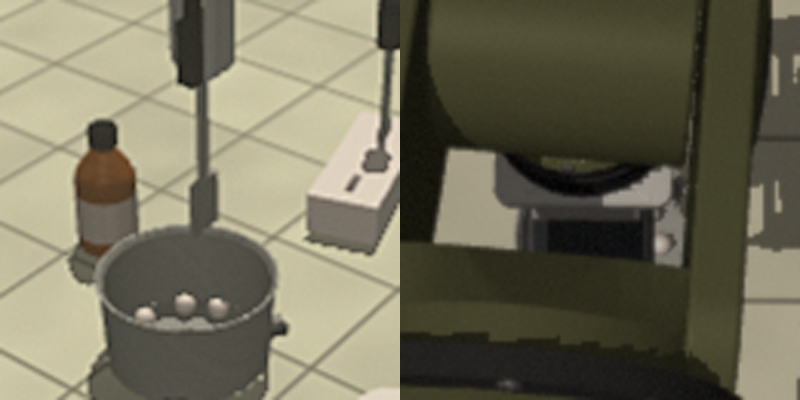

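>>> arm_command([
  {"translation": [0.4,0,0],"turn": [0,0,0]},
  {"translation": [0.8,0,0],"turn": [0,0,0]},
  {"translation": [1.3,0,0],"turn": [0,0,0]},
  {"translation": [1.8,0,0],"turn": [0,0,0]},
  {"translation": [2.3,0,0],"turn": [0,0,0]},
  {"translation": [2.7,0,0],"turn": [0,0,0]},
  {"translation": [3.1,0,0],"turn": [0,0,0]},
  {"translation": [3.5,0,0],"turn": [0,0,0]},
  {"translation": [3.8,0,0],"turn": [0,0,0]},
  {"translation": [4.0,0,0],"turn": [0,0,0]},
  {"translation": [4.2,0,0],"turn": [0,0,0]},
  {"translation": [4.2,0,0],"turn": [0,0,0]},
])

```text
time_s: 8.12
ee_pos: [0.5457, -0.0057, 0.1466]
eef_rot: [-1.654, 1.57, 3.058]
force: [-0.3, -0.0, -1.7]
grip_width: 0.0139
```

Run:
```python
from h import *
o=ctrl.get_obs(); print(o['time_s'],o['ee_pos'],o['force'],o['moment'],o['grip_width'])
a=snap('scene','s4.png')
cv2.imwrite('pics/v4.png',cv2.cvtColor(cv2.resize(a[140:280,230:370],(560,560),interpolation=cv2.INTER_CUBIC),cv2.COLOR_RGB2BGR))
# circle in steps of 10deg radius 25 about pot centre, from start (tip rel 15,0): tool axes: x=-z, y=+x world, z=-y world
import math
for c in range(0,36,12):
    s=25*np.array([math.cos(math.radians(10*c)),math.sin(math.radians(10*c))])
    print([[0,round((25*math.cos(math.radians(10*k))-s[0])/25,2),round(-(25*math.sin(math.radians(10*k))-s[1])/25,2)] for k in range(c+1,c+13)])
```

```text
8.1167 [ 0.54570958 -0.00570982  0.14661512] [-0.26322044 -0.04709072 -1.69307004] [-0.06350848  0.09626756  0.0191394 ] 0.013944813333981431
[[0, np.float64(-0.02), np.float64(-0.17)], [0, np.float64(-0.06), np.float64(-0.34)], [0, np.float64(-0.13), np.float64(-0.5)], [0, np.float64(-0.23), np.float64(-0.64)], [0, np.float64(-0.36), np.float64(-0.77)], [0, np.float64(-0.5), np.float64(-0.87)], [0, np.float64(-0.66), np.float64(-0.94)], [0, np.float64(-0.83), np.float64(-0.98)], [0, np.float64(-1.0), np.float64(-1.0)], [0, np.float64(-1.17), np.float64(-0.98)], [0, np.float64(-1.34), np.float64(-0.94)], [0, np.float64(-1.5), np.float64(-0.87)]]
[[0, np.float64(-0.14), np.float64(0.1)], [0, np.float64(-0.27), np.float64(0.22)], [0, np.float64(-0.37), np.float64(0.37)], [0, np.float64(-0.44), np.float64(0.52)], [0, np.float64(-0.48), np.float64(0.69)], [0, np.float64(-0.5), np.float64(0.87)], [0, np.float64(-0.48), np.float64(1.04)], [0, np.float64(-0.44), np.float64(1.21)], [0, np.float64(-0.37), np.float64(1.37)], [0, np.float64(-0.27), np.float64(1.51)], [0, np.float64(-0.14), np.float64(1.63)], [0, np.float64(-0.0), np.float64(1.73)]]
[[0, np.float64(0.16), np.float64(0.07)], [0, np.float64(0.33), np.float64(0.12)], [0, np.float64(0.5), np.float64(0.13)], [0, np.float64(0.67), np.float64(0.12)], [0, np.float64(0.84), np.float64(0.07)], [0, np.float64(1.0), np.float64(0.0)], [0, np.float64(1.14), np.float64(-0.1)], [0, np.float64(1.27), np.float64(-0.22)], [0, np.float64(1.37), np.float64(-0.37)], [0, np.float64(1.44), np.float64(-0.52)], [0, np.float64(1.48), np.float64(-0.69)], [0, np.float64(1.5), np.float64(-0.87)]]
```

View pics/v4.png

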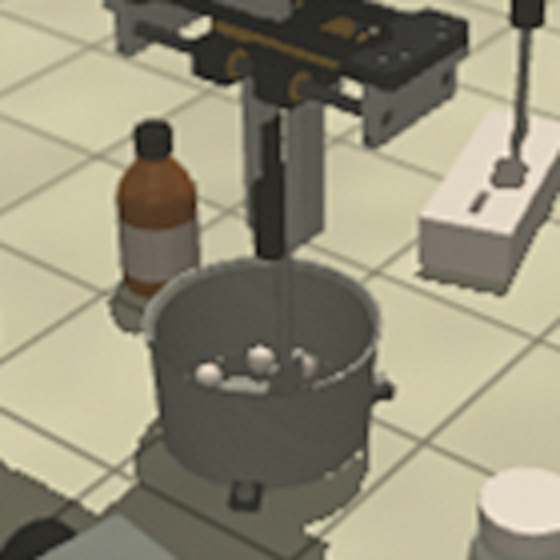

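>>> arm_command([
  {"translation": [0,0.15,0],"turn": [0,0,0]},
  {"translation": [0,0.3,0],"turn": [0,0,0]},
  {"translation": [0,0.4,0],"turn": [0,0,0]},
])

```text
time_s: 8.42
ee_pos: [0.5567, -0.0058, 0.1479]
eef_rot: [1.511, 1.57, -0.06]
force: [0.3, -0.5, -0.4]
grip_width: 0.0136
```

>>> arm_command([
  {"translation": [0,-0.02,-0.17],"turn": [0,0,0]},
  {"translation": [0,-0.06,-0.34],"turn": [0,0,0]},
  {"translation": [0,-0.13,-0.5],"turn": [0,0,0]},
  {"translation": [0,-0.23,-0.64],"turn": [0,0,0]},
  {"translation": [0,-0.36,-0.77],"turn": [0,0,0]},
  {"translation": [0,-0.5,-0.87],"turn": [0,0,0]},
  {"translation": [0,-0.66,-0.94],"turn": [0,0,0]},
  {"translation": [0,-0.83,-0.98],"turn": [0,0,0]},
  {"translation": [0,-1.0,-1.0],"turn": [0,0,0]},
  {"translation": [0,-1.17,-0.98],"turn": [0,0,0]},
  {"translation": [0,-1.34,-0.94],"turn": [0,0,0]},
  {"translation": [0,-1.5,-0.87],"turn": [0,0,0]},
])

```text
time_s: 9.42
ee_pos: [0.518, 0.0158, 0.1475]
eef_rot: [0.06, 1.571, -1.51]
force: [0.3, 0.6, -0.9]
grip_width: 0.0134
```

>>> arm_command([
  {"translation": [0,-0.14,0.1],"turn": [0,0,0]},
  {"translation": [0,-0.27,0.22],"turn": [0,0,0]},
  {"translation": [0,-0.37,0.37],"turn": [0,0,0]},
  {"translation": [0,-0.44,0.52],"turn": [0,0,0]},
  {"translation": [0,-0.48,0.69],"turn": [0,0,0]},
  {"translation": [0,-0.5,0.87],"turn": [0,0,0]},
  {"translation": [0,-0.48,1.04],"turn": [0,0,0]},
  {"translation": [0,-0.44,1.21],"turn": [0,0,0]},
  {"translation": [0,-0.37,1.37],"turn": [0,0,0]},
  {"translation": [0,-0.27,1.51],"turn": [0,0,0]},
  {"translation": [0,-0.14,1.63],"turn": [0,0,0]},
  {"translation": [0,0,1.73],"turn": [0,0,0]},
])

```text
time_s: 10.42
ee_pos: [0.5188, -0.0276, 0.1474]
eef_rot: [1.632, 1.571, 0.061]
force: [0.1, -0.4, -1.1]
grip_width: 0.0138
```

>>> arm_command([
  {"translation": [0,0.16,0.07],"turn": [0,0,0]},
  {"translation": [0,0.33,0.12],"turn": [0,0,0]},
  {"translation": [0,0.5,0.13],"turn": [0,0,0]},
  {"translation": [0,0.67,0.12],"turn": [0,0,0]},
  {"translation": [0,0.84,0.07],"turn": [0,0,0]},
  {"translation": [0,1.0,0],"turn": [0,0,0]},
  {"translation": [0,1.14,-0.1],"turn": [0,0,0]},
  {"translation": [0,1.27,-0.22],"turn": [0,0,0]},
  {"translation": [0,1.37,-0.37],"turn": [0,0,0]},
  {"translation": [0,1.44,-0.52],"turn": [0,0,0]},
  {"translation": [0,1.48,-0.69],"turn": [0,0,0]},
  {"translation": [0,1.5,-0.87],"turn": [0,0,0]},
])

```text
time_s: 11.42
ee_pos: [0.556, -0.005, 0.1474]
eef_rot: [-1.888, 1.571, 2.825]
force: [-0.3, -0.0, -0.6]
grip_width: 0.0139
```

```bash
python3 look.py 5
```

```text
11.4167 [ 0.556  -0.005   0.1474] [-0.2959 -0.0347 -0.5935] 0.013922848347386448
[[-0.      1.      0.0003]
 [ 0.      0.0003 -1.    ]
 [-1.     -0.     -0.    ]]
paddle_grip [(array([304.9, 192.5]), 0.86)]
paddle_blade [(array([304.1, 239.7]), 0.83), (array([218.2, 312.8]), 0.29)]
paddle_tip [(array([303.7, 244.3]), 0.77), (array([351.3, 191.6]), 0.33)]
pred [array([304.6973, 193.0974]), array([305.1568, 238.266 ]), array([305.2291, 245.3753])]
crop 240 173 3.076923076923077
paddle_grip [(array([414.9, 227. ]), 0.39)]
paddle_blade [(array([434.8, 221.5]), 0.33)]
paddle_tip [(array([318. , 141.3]), 0.38)]
pred [array([305.7904, 207.0403]), array([307.4416, 214.9928]), array([307.6779, 216.1312])]
crop 242 149 3.076923076923077
```

View pics/v5.png

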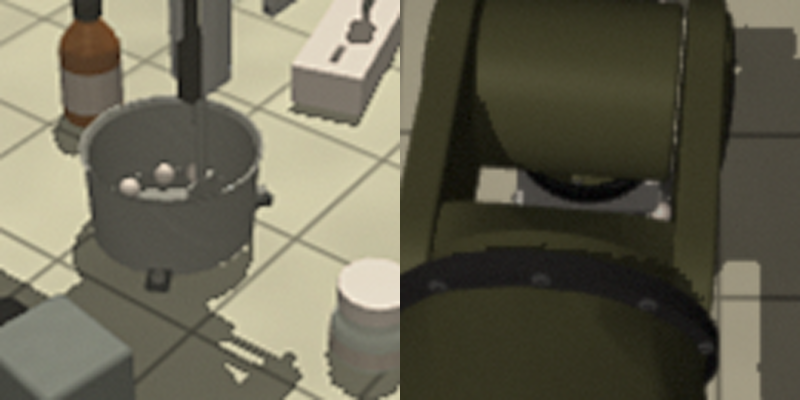

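>>> arm_command([
  {"translation": [0,-0.02,-0.17],"turn": [0,0,0]},
  {"translation": [0,-0.06,-0.34],"turn": [0,0,0]},
  {"translation": [0,-0.13,-0.5],"turn": [0,0,0]},
  {"translation": [0,-0.23,-0.64],"turn": [0,0,0]},
  {"translation": [0,-0.36,-0.77],"turn": [0,0,0]},
  {"translation": [0,-0.5,-0.87],"turn": [0,0,0]},
  {"translation": [0,-0.66,-0.94],"turn": [0,0,0]},
  {"translation": [0,-0.83,-0.98],"turn": [0,0,0]},
  {"translation": [0,-1.0,-1.0],"turn": [0,0,0]},
  {"translation": [0,-1.17,-0.98],"turn": [0,0,0]},
  {"translation": [0,-1.34,-0.94],"turn": [0,0,0]},
  {"translation": [0,-1.5,-0.87],"turn": [0,0,0]},
])

```text
time_s: 12.82
ee_pos: [0.518, 0.0161, 0.1475]
eef_rot: [0.944, 1.571, -0.626]
force: [0.6, 0.5, -0.9]
grip_width: 0.0135
```

>>> arm_command([
  {"translation": [0,-0.14,0.1],"turn": [0,0,0]},
  {"translation": [0,-0.27,0.22],"turn": [0,0,0]},
  {"translation": [0,-0.37,0.37],"turn": [0,0,0]},
  {"translation": [0,-0.44,0.52],"turn": [0,0,0]},
  {"translation": [0,-0.48,0.69],"turn": [0,0,0]},
  {"translation": [0,-0.5,0.87],"turn": [0,0,0]},
  {"translation": [0,-0.48,1.04],"turn": [0,0,0]},
  {"translation": [0,-0.44,1.21],"turn": [0,0,0]},
  {"translation": [0,-0.37,1.37],"turn": [0,0,0]},
  {"translation": [0,-0.27,1.51],"turn": [0,0,0]},
  {"translation": [0,-0.14,1.63],"turn": [0,0,0]},
  {"translation": [0,0,1.73],"turn": [0,0,0]},
])

```text
time_s: 13.82
ee_pos: [0.5188, -0.0273, 0.1474]
eef_rot: [-0.746, 1.571, -2.317]
force: [0.9, 0.2, -0.6]
grip_width: 0.014
```

>>> arm_command([
  {"translation": [0,0.16,0.07],"turn": [0,0,0]},
  {"translation": [0,0.33,0.12],"turn": [0,0,0]},
  {"translation": [0,0.5,0.13],"turn": [0,0,0]},
  {"translation": [0,0.67,0.12],"turn": [0,0,0]},
  {"translation": [0,0.84,0.07],"turn": [0,0,0]},
  {"translation": [0,1.0,0],"turn": [0,0,0]},
  {"translation": [0,1.14,-0.1],"turn": [0,0,0]},
  {"translation": [0,1.27,-0.22],"turn": [0,0,0]},
  {"translation": [0,1.37,-0.37],"turn": [0,0,0]},
  {"translation": [0,1.44,-0.52],"turn": [0,0,0]},
  {"translation": [0,1.48,-0.69],"turn": [0,0,0]},
  {"translation": [0,1.5,-0.87],"turn": [0,0,0]},
])

```text
time_s: 14.82
ee_pos: [0.556, -0.0047, 0.1474]
eef_rot: [-1.753, 1.571, 2.959]
force: [0.2, 0.0, -0.4]
grip_width: 0.0137
```

>>> arm_command([
  {"translation": [0,0.0,0],"turn": [0,0,0]},
  {"translation": [0,0,0],"turn": [0,0,0]},
  {"translation": [0,-0.15,0],"turn": [0,0,0]},
  {"translation": [0,-0.3,0],"turn": [0,0,0]},
  {"translation": [0,-0.3,0],"turn": [0,0,0]},
])

```text
time_s: 15.23
ee_pos: [0.5478, -0.0054, 0.1475]
eef_rot: [-1.513, 1.571, -3.084]
force: [-0.6, -0.1, 0.0]
grip_width: 0.0136
```

>>> arm_command([
  {"translation": [-0.2,0,0],"turn": [0,0,0]},
  {"translation": [-0.5,0,0],"turn": [0,0,0]},
  {"translation": [-0.9,0,0],"turn": [0,0,0]},
  {"translation": [-1.4,0,0],"turn": [0,0,0]},
  {"translation": [-1.9,0,0],"turn": [0,0,0]},
  {"translation": [-2.4,0,0],"turn": [0,0,0]},
  {"translation": [-3.0,0,0],"turn": [0,0,0]},
  {"translation": [-3.6,0,0],"turn": [0,0,0]},
  {"translation": [-4.1,0,0],"turn": [0,0,0]},
  {"translation": [-4.4,0,0],"turn": [0,0,0]},
  {"translation": [-4.4,0,0],"turn": [0,0,0]},
  {"translation": [-4.4,0,0],"turn": [0,0,0]},
])

```text
time_s: 16.23
ee_pos: [0.5485, -0.0052, 0.2576]
eef_rot: [1.462, 1.57, -0.108]
force: [-0.2, 0.4, -0.8]
grip_width: 0.0144
```

```bash
python3 look.py 6
python3 - <<'E'
from h import *
p0=np.array([.5487,-.006,.2574])
a=np.radians(-9.5)
print(rows(p0,Rdown(0),[([.5333,-.2512,.2574],Rdown(a))]))
E
```

```text
16.2333 [ 0.5485 -0.0052  0.2576] [-0.1831  0.3661 -0.7845] 0.014449150687020563
[[ 0.0005  1.      0.0002]
 [-0.0001  0.0002 -1.    ]
 [-1.      0.0005  0.0001]]
paddle_grip [(array([300.2, 142.5]), 0.88)]
paddle_blade [(array([303.2, 194. ]), 0.93), (array([300. , 230.9]), 0.19)]
paddle_tip [(array([302.4, 143.3]), 0.72), (array([300.9, 204.6]), 0.65)]
pred [array([301.0467, 143.6231]), array([301.8089, 194.9651]), array([301.9283, 203.0069])]
crop 236 129 3.076923076923077
paddle_grip []
paddle_blade []
paddle_tip []
pred [array([303.7457, 201.4404]), array([305.9802, 211.4647]), array([306.2911, 212.8595])]
crop 240 146 3.076923076923077
[([0.0, -0.62, 9.81], [1.9, 0.0, 0.0])]
```

View pics/v6.png

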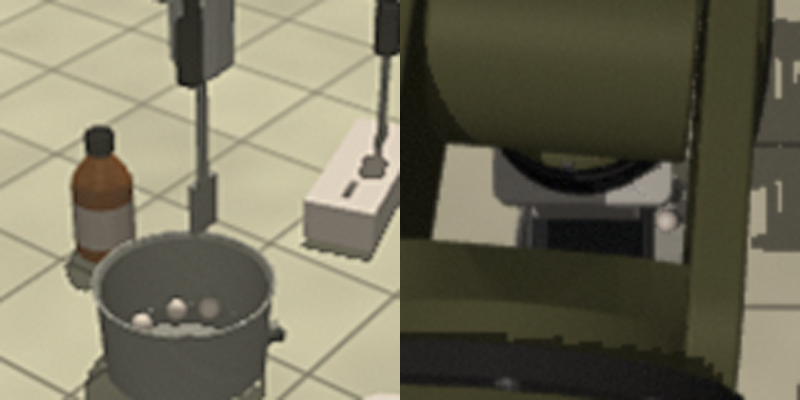

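>>> arm_command([
  {"translation": [0,-0.02,0.3],"turn": [0.05,0,0]},
  {"translation": [0,-0.06,0.9],"turn": [0.2,0,0]},
  {"translation": [0,-0.11,1.7],"turn": [0.35,0,0]},
  {"translation": [0,-0.17,2.7],"turn": [0.5,0,0]},
  {"translation": [0,-0.24,3.8],"turn": [0.7,0,0]},
  {"translation": [0,-0.31,4.9],"turn": [0.95,0,0]},
  {"translation": [0,-0.38,6.0],"turn": [1.15,0,0]},
  {"translation": [0,-0.45,7.1],"turn": [1.35,0,0]},
  {"translation": [0,-0.51,8.1],"turn": [1.55,0,0]},
  {"translation": [0,-0.56,8.9],"turn": [1.7,0,0]},
  {"translation": [0,-0.6,9.5],"turn": [1.85,0,0]},
  {"translation": [0,-0.62,9.81],"turn": [1.9,0,0]},
])

```text
time_s: 17.63
ee_pos: [0.5325, -0.2524, 0.2572]
eef_rot: [-1.37, 1.57, -3.109]
force: [0.1, -0.1, -1.4]
grip_width: 0.0134
```

>>> arm_command([
  {"translation": [0,0,0],"turn": [0,0,0]},
  {"translation": [0,0,0],"turn": [0,0,0]},
  {"translation": [0,0,0],"turn": [0,0,0]},
  {"translation": [0,0,0],"turn": [0,0,0]},
])

```text
time_s: 17.97
ee_pos: [0.5332, -0.2495, 0.2576]
eef_rot: [1.889, 1.571, 0.154]
force: [0.2, -0.4, -0.8]
grip_width: 0.0135
```

```bash
python3 look.py 7
python3 - <<'E'
from h import *
f=models.mark_of('focus','scene'); print(f)
print('focus proj',proj('scene',[.5333,-.2512,.14]),proj('top',[.5333,-.2512,.14]))
E
```

```text
17.9667 [ 0.5332 -0.2495  0.2576] [ 0.2175 -0.4141 -0.781 ] 0.013528865496585227
[[ 0.0001  0.9865 -0.1635]
 [ 0.     -0.1635 -0.9865]
 [-1.      0.0001 -0.    ]]
paddle_grip [(array([198.2, 196. ]), 0.55)]
paddle_blade [(array([205.7, 251.8]), 0.77), (array([360.9, 138.7]), 0.68)]
paddle_tip [(array([207.7, 262.8]), 0.81)]
pred [array([198.1487, 195.1326]), array([207.5711, 252.4899]), array([209.0216, 261.3195])]
crop 142 187 3.076923076923077
paddle_grip [(array([455.8, 213.5]), 0.57), (array([320.1, 211.3]), 0.19)]
paddle_blade [(array([435.7, 218.8]), 0.81)]
paddle_tip [(array([431.4, 220.1]), 0.57)]
pred [array([456.2384, 212.1466]), array([433.8808, 220.5356]), array([430.7745, 221.7012])]
crop 368 155 3.076923076923077
[]
focus proj [206.8691172 253.034086 ] [434.74035596 220.51948954]
```

View pics/v7.png

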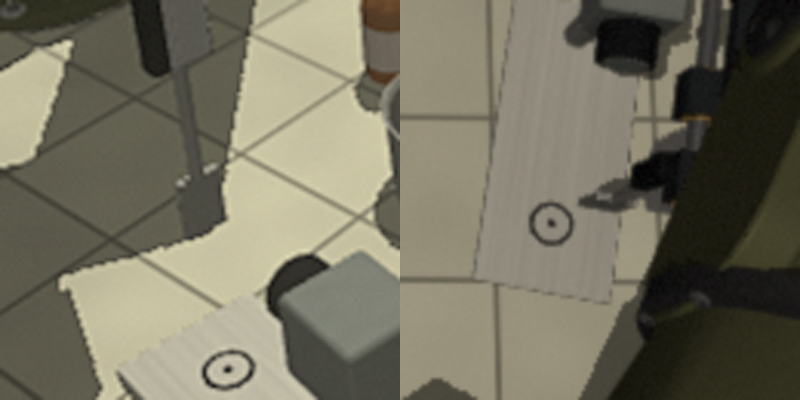

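View pics/top7.png

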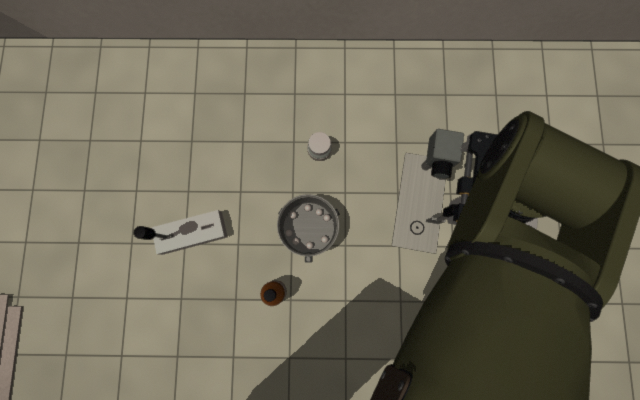

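View pics/scene7.png

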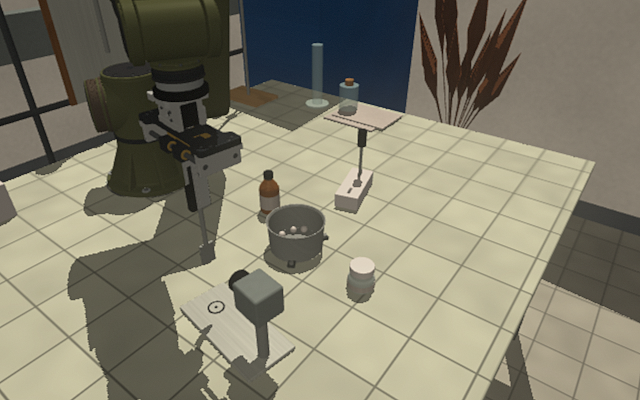

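Run:
```python
from h import *
np.set_printoptions(precision=4,suppress=True)
print('net',tri((205.7,251.8),(435.7,218.8)),'tipnet',tri((207.7,262.8),(431.4,220.1)),'eye',tri((208,253.3),(434.5,220)))
t=cv2.imread('pics/top7.png'); s=cv2.imread('pics/scene7.png')
def box(c,img,off,f,tcp,yaw):
    Rm=R.from_euler('z',yaw).as_matrix()
    for (w,th,z0,z1,col) in [(.013,.0025,-.1375,-.0975,(0,0,255)),(.004,.004,-.0975,-.0225,(0,255,0))]:
        pts=np.array([tcp+Rm@np.array([a,b,z]) for a in(-th,th) for b in(-w,w) for z in(z0,z1)])
        P=np.array([(proj(c,p)-off+.5)*f for p in pts]).astype(np.int32)
        cv2.polylines(img,[cv2.convexHull(P)],True,col,1)
o=ctrl.get_obs(); out=[]
for c,im,off in(('top',t,(400,190)),('scene',s,(170,205))):
    b=cv2.resize(im[off[1]:off[1]+60,off[0]:off[0]+66],None,fx=6,fy=6,interpolation=cv2.INTER_CUBIC); b2=b.copy(); box(c,b2,np.array(off),6,o['ee_pos'],np.radians(-9.5)); out.append(np.vstack([b,b2]))
cv2.imwrite('pics/ov7.png',cv2.resize(np.hstack(out),(660,600)))
cv2.imwrite('pics/pot7.png',cv2.resize(t[185:265,265:355],None,fx=6,fy=6,interpolation=cv2.INTER_CUBIC))
```

```text
net (array([ 0.5351, -0.2528,  0.1447]), np.float64(0.0028132446453976705)) tipnet (array([ 0.5354, -0.2523,  0.1197]), np.float64(0.0033476626057809835)) eye (array([ 0.5346, -0.2505,  0.1396]), np.float64(0.0009458169641042033))
```

View pics/ov7.png

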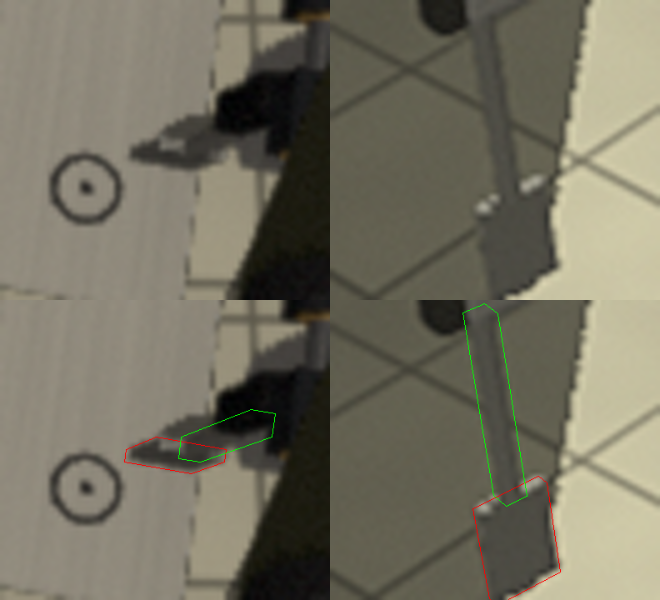

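View pics/pot7.png

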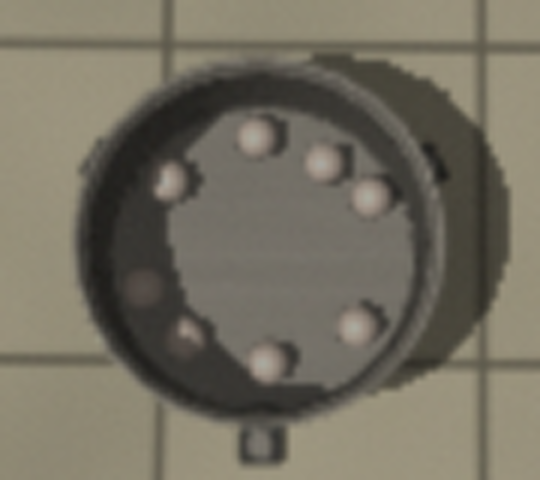

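Run:
```python
from h import *
o=ctrl.get_obs(); print(o['time_s'],o['ee_pos'],np.abs(o['joint_vel']).max(),o['grip_width'])
print(ctrl.hand_in())
```

```text
18.4167 [ 0.53300216 -0.25045098  0.25745166] 0.001403458420800249 0.01385500122346965
the job is handed in; nothing more can be done
None
```

I finished the job and handed it in at 18.4 s, with the paddle held still in front of the inspection camera. The hand-in reports no verdict, so the results below come from my own last checks.

**What I did:**
- **Grasp:** I gripped the paddle by its flat handle at 45 N. The finger opening stayed at about 14 mm, the handle's thickness.
- **Stir:** I made two counter-clockwise turns of 25 mm radius, starting and ending at the far side. I aimed to keep the blade's lower edge about 5 mm above the pot floor.
- **Present:** I lifted the paddle out and held it above the ringed mark, turned square to the lens.

**What the last checks showed:**
- **Blade position:** read by eye from both cameras, the blade centre was about 2 mm from my focus estimate of (0.533, -0.251, 0.140). The trained networks put it about 5 mm away, mostly too high. I trusted the outline, drawn from the arm's pose and laid over both pictures, which fitted the blade closely.
- **Squareness:** the line of sight was measured at about -9.5° from the base plate's edges, and the tool was commanded to that angle. I saw no tilt of the shaft.
- **Beads:** all eight were visible in the pot.
- **Bystanders:** the fork, bottle and jar looked unmoved in the pictures. I did not measure them again.

During the stir the arm hid the pot from the top camera. The blade's path there relies on the arm's readings, the first measured pot position (good to 2–3 mm) and the oblique view.

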